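# Aim the printed bracket at the scanner and start the scan

## Task

Push the scanning turntable round by its spokes, with one finger, until the open front of the printed bracket standing on it (the side where its flat foot sticks out, away from its upright wall) faces the scanner squarely, and let it come to rest. Then press the scan button fully down and let it go. Do not touch the bracket, the disc it stands on or the scanner, and leave everything else on the bench where it is.

Things in the scene. Friction and masses are not known exactly. Their poses are not given: they have to be found in the camera images.
- turntable: The turntable's fixed black round foot, 124 mm across, bolted to the bench; origin on the turning axis at bench height. z is the upright turning axis; x points from the axis to the scanner, which stands 260 mm away (lens 230 mm away). The moving part above it is a dark steel disc of radius 72 mm, its top 46 mm above the bench, with four plain dark steel spokes at right angles, sticking out from the rim to radius 140 mm, each 14 mm wide, from 28 mm to 44 mm above the bench.
- platter (a joint): Turning angle of disc and spokes in rad, anticlockwise from above positive, no end stops. At 0 the spokes lie along the turntable's +x, +y, -x and -y; at angle q they are turned by q from there. Stiff bearing (0.12 N m of friction, about 1.1 N at radius 110 mm); it stops when no longer pushed.
- hub (a point): Centre of the top face, 46 mm above the bench, of the dark steel disc (radius 72 mm, 28 to 46 mm above the bench) that turns with the spokes. The disc (platter_c0 in the rules) is not to be touched, only its spokes.
- bracket: Loose printed white plastic L bracket (60 g) standing on the disc near its middle and turning with it by friction alone; at most 13 mm off the axis at the start. Flat foot 80 x 56 x 6 mm with an upright wall 56 mm wide, 6 mm thick, 36 mm high in all along one of its short edges, two small ribs in the corner. Origin in the middle of the foot's underside; +x points out of the open front (away from the wall, along the foot), z up.
- lens (a point): Front of the scanner's middle lens, 100 mm above the bench. The scanner is a grey bar 150 mm wide, 125 mm high in all, on a post and black foot 100 x 120 mm, beyond the turntable, fixed and looking at the turntable's axis.
- scan_button (a joint): Travel of the scan button in m: 0 up, 0.006 fully down; spring return, 5 N fully down.
- scan_button_top (a point): Middle of the top face of the scan button, a black round button 40 mm across on a small round grey housing (56 mm across, 12 mm high), its top 18 mm above the bench, fixed to the bench left or right of the turntable. Pressed straight down.
- jar: Bystander: round jar, 48 mm across, 60 mm high, origin at its underside; left or right of the turntable, on the side where the button is not.
- spare: Bystander: a second bracket like the one on the disc, lying on the bench at the left; origin under its foot.
- glue: Bystander: upright stick, 30 mm across, 90 mm high, at the right; origin at its underside.
- spool: Bystander: filament spool lying flat, 200 mm across, 60 mm high, at the left; origin at its underside.
- scraper: Bystander: spatula 200 mm long lying at the right.
- caliper: Bystander: caliper 220 mm long lying at the right.

How it is judged:
By the outcome, as a careful person would: the job done as asked, in the order asked, and still so for the second after the job is handed in, with the robot touching nothing.
It also fails if it takes over 69 s, if anything falls off the work surface, if the arm or the gripper's body presses on something with over 40 N, if the wrist force passes 120 N, or if a joint passes its speed limit or range.

## Robot

A 6-joint arm with a two-finger parallel gripper is mounted at the origin on the work surface. World frame = base frame: x ahead of the robot, y to its left, z up, the work surface at z = 0. Lengths are in mm, angles in rad, forces in N, time in s.
With the tool pointing down it reaches from about 275 to 750 mm from the base axis. Payload 10.2 kg.
Tool frame: the origin (TCP) lies at the very end of the fingers, on their centre line; the grasp point (between the pads) lies 19 mm behind it; z points along the fingers, x is the direction in which the jaws open and shut, and the axes are right-handed (so a half turn about z gives the same grasp; the last joint's range is limited). The gripper opens to 85 mm and grips with 20 to 120 N. Pads are 22 mm wide; open, the fingers measure 114 mm over their backs; the gripper's body (76 mm by 85 mm) begins 54 mm behind the grasp point. The pads swing forward as they close: fully open they stand 13 mm farther back than shut.
Start: joints at [-1.366, 0.313, 1.498, -0, 1.331, -0.223], TCP at [217.795, -477.699, 231.294] pointing down, gripper open.
Joint ranges: [-2.94, 2.94], [-0.97, 2.17], [0.19, 2.56], [-1.23, 4.37], [0.02, 3.11], [-2.88, 2.88]. Speed limits (rad/s): [2.39, 2.39, 3.01, 3.14, 3.14, 3.14].

## Interface

Orientations are given as a unit quaternion [w, x, y, z].
In Python, from rig import telemetry, capture, camera_model, finish_job gives the robot as it stands.
- The arm moves only by the shell command python3 -m inch 'ROWS' [FORCE]. ROWS is JSON, a list of rows, each a list of 5 numbers: the shift along the tool's x, y, z in m, then the turn about the tool's z in rad, then the finger opening in m, from 0 to 0.0854. A call has exactly 5 rows; each row shifts and turns the pose as measured when the row begins, along the tool's axes as they then stand; what a row does not reach is not made up. A row lasts 1/12 s, in which the tool goes at most 41.7 mm and 7.16 degrees, less where a joint would pass 70% of its speed; a pose out of reach is approached as far as the arm can. A call with a gripper value outside its range is refused whole. The fingers move at their own pace and stop on an object; FORCE is the grip in N (left out, the last holds). Time passes only in rows, so rows that do not move let the fingers close, or fill a call up. It gives the time, the measured TCP pose, the force and the opening at its end, in the units of the state.
- telemetry.sense(): the state, without advancing time (a new reading comes with each control period).
- capture(name): name is "side" or "top" or "wrist"; returns the picture (480x640x3 uint8, blue, green, red); there is no depth.
- camera_model(name): a dict with "mtx" (3x3 intrinsics, pixels), "camera_from_world" (4x4, takes a point from world to camera coordinates). Camera axes: x right, y down, z forward; pixel columns grow to the right and rows downward; lengths in mm; the calibration is good to about 2 mm. The wrist camera is an equidistant fisheye: a pixel r from the principal point sees the ray r / f radians off the axis. A picture is of the moment at which its call begins: read the wrist's pose just before it. camera_model takes no time and is no camera call; for the wrist camera it gives the pose at the moment of the call.
- finish_job(): hands the job in, once; it reports no verdict.
The state is a dict: "time_s": time; "joints": joint angles; "dq": joint speeds; "tau": joint torques, N m; "eef_pos": TCP position; "ee_rot": TCP orientation; "force": force on the tool from outside, world axes, zero at the start; "wrist_torque": the same for the moment, N m; "grip_width": opening from 0.0 (shut) to 1.0 (fully open).
Only numpy, scipy, OpenCV 4.12 (cv2) and the standard library are available. Lean on these libraries where they do the work, as an engineer would, in place of code of your own. Each camera call takes 0.05 s, during which the arm holds its last target. There are 200 camera calls.

## Working session

There is one attempt and no reset: what is moved stays moved. The work goes in short steps, Python scripts to look and compute and a shell command to move; the robot and the scene stay as the last step left them, time stands still between calls to the robot, and variables do not carry over. Pictures are saved under pics/ and viewed, about 8 in all and at most 12, crops included, and the job is handed in when it is done.

```bash
mkdir -p pics; cat > h.py <<'E'
import numpy as np,cv2
from rig import telemetry,capture,camera_model
def ray(name,px,z,m=None):
    m=m or camera_model(name);K=np.array(m["mtx"]);T=np.array(m["camera_from_world"])
    u=(px[0]-K[0,2])/K[0,0];v=(px[1]-K[1,2])/K[1,1]
    d=T[:3,:3].T@np.array([u,v,1]);o=-T[:3,:3].T@T[:3,3]
    return o+d*(z-o[2])/d[2]
def proj(name,P):
    m=camera_model(name);K=np.array(m["mtx"]);T=np.array(m["camera_from_world"])
    c=T[:3,:3]@np.array(P)+T[:3,3];p=K@c;return p[:2]/p[2]
E
python3 - <<'E'
from h import *
for n in("top","side"):
    cv2.imwrite(f"pics/{n}0.png",capture(n));m=camera_model(n);print(n,np.round(m["mtx"],1),np.round(m["camera_from_world"],3))
s=telemetry.sense();print(s)
E
```

```text
top [[595.    0.  314.7]
 [  0.  595.  241.8]
 [  0.    0.    1. ]] [[ 1.500000e-02 -1.000000e+00  0.000000e+00  1.140500e+01]
 [-9.970000e-01 -1.500000e-02 -7.000000e-02  5.911200e+02]
 [ 7.000000e-02  1.000000e-03 -9.980000e-01  1.398801e+03]
 [ 0.000000e+00  0.000000e+00  0.000000e+00  1.000000e+00]]
side [[510.8   0.  327. ]
 [  0.  510.8 240.7]
 [  0.    0.    1. ]] [[ 9.990000e-01 -4.300000e-02  1.900000e-02 -5.904570e+02]
 [-9.000000e-03 -5.810000e-01 -8.140000e-01  9.010900e+01]
 [ 4.600000e-02  8.130000e-01 -5.800000e-01  1.211529e+03]
 [ 0.000000e+00  0.000000e+00  0.000000e+00  1.000000e+00]]
{'time_s': 0.1, 'joints': array([-1.36638908e+00,  3.13417101e-01,  1.49834031e+00,  1.80579954e-05,
        1.33096227e+00, -2.23443632e-01]), 'dq': array([-0.00030013, -0.00219196, -0.00244956, -0.00055721,  0.0011892 ,
       -0.00092521]), 'tau': array([ 2.00518240e-03, -4.12900722e+01, -2.60139656e+01, -2.00848858e-04,
        3.00314750e-03, -1.67279796e-05]), 'eef_pos': array([ 217.75945367, -477.47712456,  230.78832437]), 'ee_rot': array([-4.08382518e-04,  8.41104037e-01, -5.40873073e-01, -3.88396095e-04]), 'force': array([-0.64435871, -0.11919425, -0.45851362]), 'wrist_torque': array([ 0.01797102,  0.01764968, -0.08597883]), 'grip_width': 1.001926215397422}
```

View pics/top0.png

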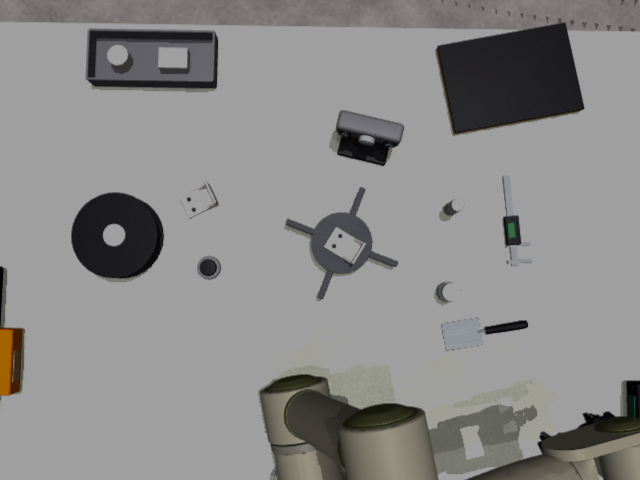

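View pics/side0.png

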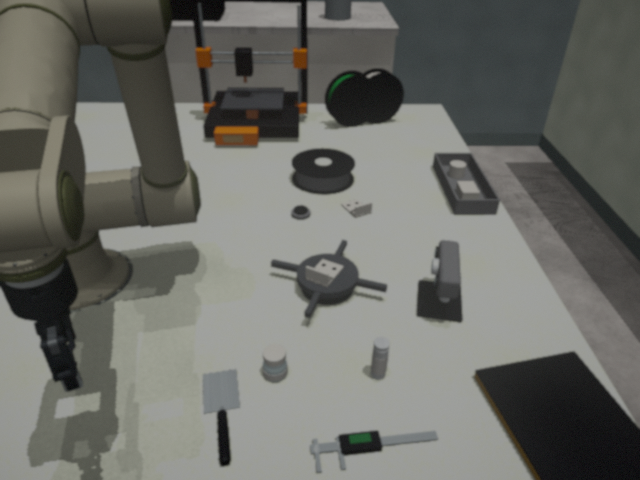

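The top view shows the turntable hub at about (341,243), the scanner at (368,135), the button on the left at (209,267) and the jar on the right at (449,292). The side view agrees. I'll enlarge the turntable next.

```bash
python3 - <<'E'
from h import *
im=cv2.imread("pics/top0.png")
a=cv2.resize(im[185:300,285:400],None,fx=5,fy=5,interpolation=cv2.INTER_CUBIC)
b=cv2.resize(im[100:180,325:415],None,fx=2.5,fy=2.5,interpolation=cv2.INTER_CUBIC)
c=np.zeros((575,800,3),np.uint8);c[:,:575]=np.clip(a*1.4,0,255);c[:200,575:]=np.clip(b*1.8,0,255)
cv2.imwrite("pics/c1.png",c)
E
```

```text
(no output)
```

View pics/c1.png

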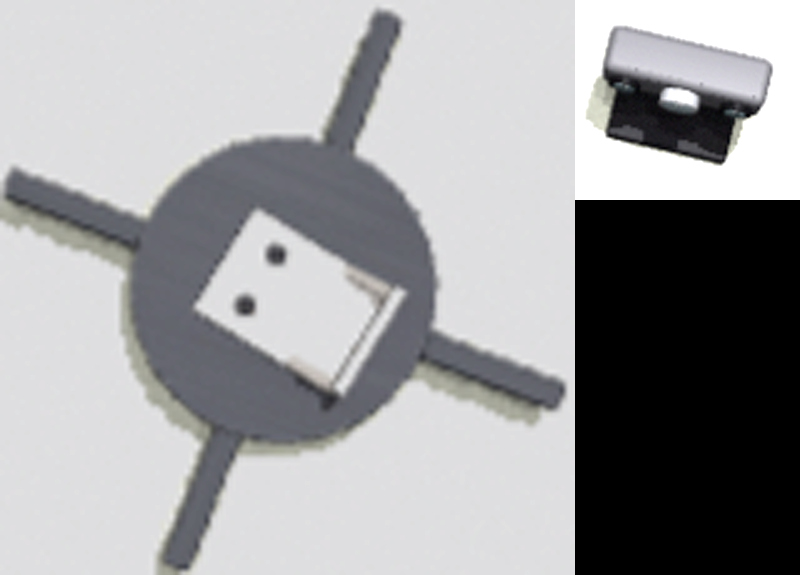

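Enlarged, the bracket's front edge runs from (258,209) to (194,309). The wall is at lower right, so the open front faces the upper left of the picture. The scanner lens is at crop (679,100).

```bash
python3 - <<'E'
from h import *
f=lambda x,y:(285+(x+.5)/5-.5,185+(y+.5)/5-.5)
g=lambda x,y:(325+(x-575+.5)/2.5-.5,100+(y+.5)/2.5-.5)
D=lambda v:np.degrees(np.arctan2(v[1],v[0]))
hub=ray("top",f(283,290),46);print("hub",hub)
tips=[ray("top",f(*p),44) for p in((387,14),(10,183),(561,392),(177,561))]
for t in tips:print("tip",t.round(1),np.linalg.norm((t-hub)[:2]),D(t-hub))
print("mean tips",np.mean(tips,0))
L=ray("top",g(679,99),100);print("lens",L,np.linalg.norm((L-hub)[:2]),D(L-hub))
a,b=ray("top",g(608,135),12),ray("top",g(722,162),12);print("base front",np.linalg.norm(a-b),D(a-b)-90, (a+b)/2)
a,b=ray("top",g(606,70),115),ray("top",g(762,113),115);print("bar front",np.linalg.norm(a-b),D(a-b)-90)
F1,F2=ray("top",f(258,209),52),ray("top",f(194,309),52)
print("front edge",np.linalg.norm(F1-F2),D(F2-F1)-90)
W1,W2=ray("top",f(407,290),82),ray("top",f(343,397),82)
print("wall",np.linalg.norm(W1-W2),D(W2-W1)-90, "len",np.linalg.norm(((F1+F2-W1-W2)/2)[:2]),D(F1+F2-W1-W2), "centre",(F1+F2+W1+W2)/4)
for n,p in(("button",(208.5,267)),):print(n,ray("top",p,18))
print("jar",ray("top",(450,292),60),"spare",ray("top",(198,200),6))
print("btn side",ray("side",(300,210),18),"hub side",ray("side",(326,275),46),"lens side",ray("side",(435,268),100))
E
```

```text
hub [588.17431664 -41.65081311  46.        ]
tip [719.7 -89.3  44. ] 139.9171433009741 -19.898953114902113
tip [636.8  87.3  44. ] 137.81821488632374 69.33503052462908
tip [ 542.4 -172.5   44. ] 138.5701204537772 -109.27314672499449
tip [460.9   6.1  44. ] 135.95459132959328 159.41612988208016
mean tips [589.97095847 -42.07004986  44.        ]
lens [821.348979   -93.65060188 100.        ] 238.90249307388765 -12.571697479955166
base front 113.54089417469747 -12.625154167844684 [794.16188257 -87.90404155  12.        ]
bar front 145.88760089916065 -14.78321012159978
front edge 55.60508729306082 58.263072766057036
wall 57.02246334125051 59.79413930124983 len 78.64530114378151 59.43370885969147 centre [581.89019044 -48.47632512  67.        ]
button [527.00912237 272.65665571  18.        ]
jar [ 476.8455211  -293.29985704   60.        ] spare [689.10534532 304.74011969   6.        ]
btn side [526.03804162 271.43763149  18.        ] hub side [585.71669291 -53.59263876  46.        ] lens side [ 819.89159829 -100.1105071   100.        ]
```

```bash
python3 -m inch '[[0,0,0,0.0856,0],[0,0,0,0.0856,0],[0,0,0,0.0856,0],[0,0,0,0.0856,0],[0,0,0,0.0856,0]]' 40
python3 -m inch '[[-0.029,-0.017,0,0,0],[-0.029,-0.017,0,0,0],[-0.029,-0.017,0,0,0],[-0.029,-0.017,0,0,0],[-0.029,-0.017,0,0,0]]'
python3 -m inch '[[-0.029,-0.017,0,0,0],[-0.029,-0.017,0,0,0],[-0.029,-0.017,0,0,0],[-0.029,-0.017,0,0,0],[-0.029,-0.017,0,0,0]]'
```

```text
time_s: 0.52
eef_pos: [217.6, -476.6, 229.0]
ee_rot: [0.001, -0.701, 0.713, 0.002]
force: [0.1, -0.4, -0.3]
grip_width: 0.3
time_s: 0.93
eef_pos: [305.2, -331.8, 227.0]
ee_rot: [0.002, -0.696, 0.718, 0.004]
force: [1.5, 0.0, 0.6]
grip_width: 0.001
time_s: 1.35
eef_pos: [397.0, -181.2, 227.2]
ee_rot: [0.002, -0.695, 0.719, 0.005]
force: [0.4, -0.4, 1.6]
grip_width: -0.002
```

```bash
python3 -m inch '[[-0.028,-0.015,0,-0.007,0],[-0.028,-0.015,0,-0.007,0],[-0.028,-0.015,0,-0.007,0],[-0.028,-0.015,0,-0.007,0],[-0.025,-0.015,0,-0.007,0]]'
python3 -m inch '[[0,0,0.03,0,0],[0,0,0.035,0,0],[0,0,0.035,0,0],[0,0,0.03,0,0],[0,0,0.0,0,0]]'
```

```text
time_s: 1.77
eef_pos: [476.9, -36.7, 227.5]
ee_rot: [-0.002, 0.708, -0.706, -0.006]
force: [0.5, -1.0, -0.5]
grip_width: -0.003
time_s: 2.18
eef_pos: [479.2, -29.0, 93.7]
ee_rot: [-0.003, 0.712, -0.702, -0.004]
force: [0.1, -0.4, -1.4]
grip_width: 0.003
```

```bash
python3 -m inch '[[0.008,0.003,0,0.005,0],[0.008,0.003,0,0.005,0],[0,0,0.01,0,0],[0,0,0.01,0,0],[0,0,0,0,0]]'
python3 -m inch '[[0,0,0.015,0,0],[0,0,0.015,0,0],[0,0,0.01,0,0],[0,0,0.005,0,0],[0,0,0,0,0]]'
python3 - <<'E'
from h import *
cv2.imwrite("pics/top1.png",cv2.resize(capture("top")[185:305,270:410],None,fx=5,fy=5,interpolation=cv2.INTER_CUBIC))
E
```

```text
time_s: 2.6
eef_pos: [474.7, -48.1, 76.7]
ee_rot: [-0.005, 0.708, -0.707, -0.001]
force: [-0.6, -0.9, 0.6]
grip_width: -0.002
time_s: 3.02
eef_pos: [477.3, -48.9, 32.5]
ee_rot: [-0.006, 0.707, -0.707, 0.002]
force: [-0.1, 0.3, -0.4]
grip_width: -0.001
```

View pics/top1.png

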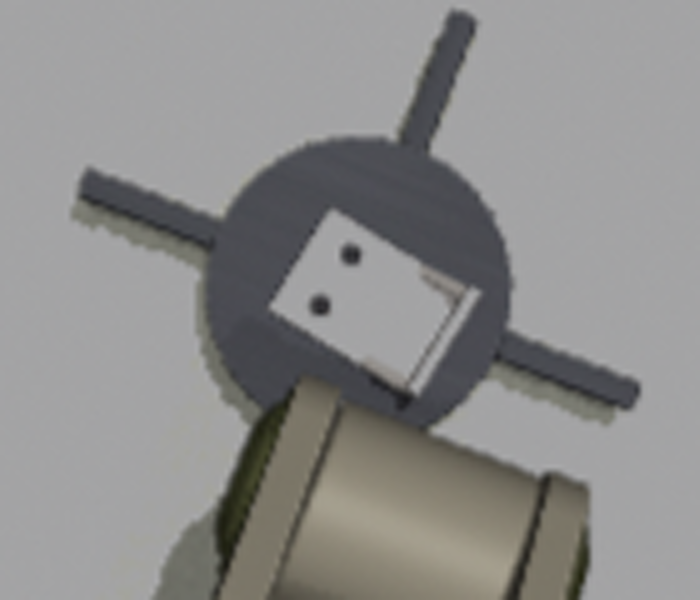

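```bash
python3 -m inch '[[-0.006,0,0.003,0,0],[-0.006,0,0.002,0,0],[-0.006,0,0,0,0],[-0.006,0,0,0,0],[-0.006,0,0,0,0]]'
python3 -m inch '[[-0.007,-0.002,0,0,0],[-0.007,-0.002,0,0,0],[-0.007,-0.003,0,0,0],[-0.007,-0.003,0,0,0],[-0.007,-0.003,0,0,0]]'
```

```text
time_s: 3.48
eef_pos: [479.1, -17.2, 30.0]
ee_rot: [0.007, -0.707, 0.707, -0.004]
force: [0.7, -2.0, 0.3]
grip_width: -0.001
time_s: 3.9
eef_pos: [493.2, 21.7, 31.0]
ee_rot: [-0.007, 0.707, -0.707, 0.005]
force: [-0.8, -2.1, 0.7]
grip_width: 0.004
```

```bash
python3 -m inch '[[-0.007,-0.006,0,0,0],[-0.007,-0.006,0,0,0],[-0.007,-0.007,0.001,0,0],[-0.005,-0.007,0.001,0,0],[-0.005,-0.007,0,0,0]]'
python3 -m inch '[[-0.004,-0.006,0,0,0],[-0.004,-0.006,0,0,0],[-0.003,-0.005,0,0,0],[-0.002,-0.003,0,0,0],[0,0,0,0,0]]'
python3 - <<'E'
from h import *
cv2.imwrite("pics/top2.png",cv2.resize(capture("top")[185:305,270:410],None,fx=5,fy=5,interpolation=cv2.INTER_CUBIC))
E
```

```text
time_s: 4.32
eef_pos: [528.7, 57.2, 29.2]
ee_rot: [-0.007, 0.708, -0.707, 0.004]
force: [-1.2, -0.8, -0.3]
grip_width: 0.001
time_s: 4.73
eef_pos: [551.9, 73.0, 28.7]
ee_rot: [-0.006, 0.708, -0.706, 0.004]
force: [-0.4, -0.2, 0.5]
grip_width: -0.0
```

View pics/top2.png

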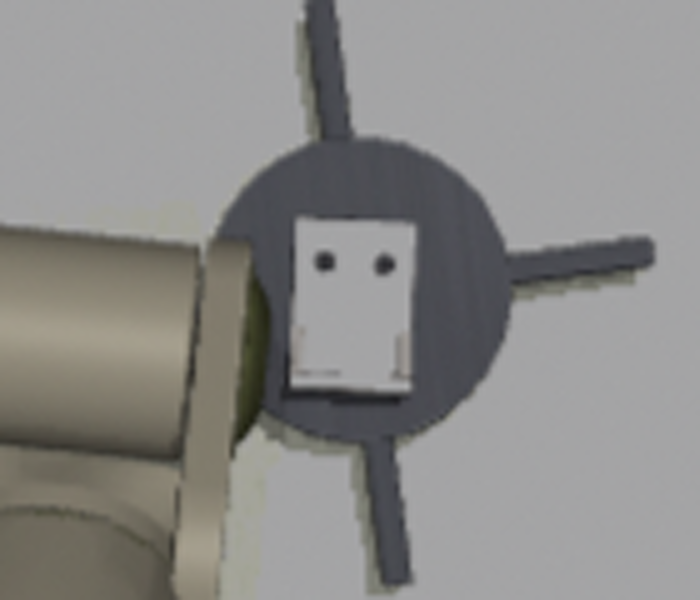

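The bracket now faces nearly straight away from the robot, with its front edge from (296,217) to (417,225). The right spoke tip is at (652,250). I'll measure the remaining angle.

```bash
cat >> h.py <<'E'
f=lambda x,y:(270+(x+.5)/5-.5,185+(y+.5)/5-.5)
D=lambda v:np.degrees(np.arctan2(v[1],v[0]))
def brk(F1,F2,W1,W2,zw=82):
    F1,F2=ray("top",f(*F1),52),ray("top",f(*F2),52);W1,W2=ray("top",f(*W1),zw),ray("top",f(*W2),zw)
    print("front",D(F1-F2)-90,np.linalg.norm(F1-F2),"wall",D(W1-W2)-90,np.linalg.norm(W1-W2),"axis",D(F1+F2-W1-W2),np.linalg.norm((F1+F2-W1-W2)[:2])/2)
def spoke(*P):
    h=np.array([588.7,-41.8,44])
    for p in P:
        v=ray("top",f(*p),44)-h;print("spoke",D(v)%90,np.linalg.norm(v))
E
python3 - <<'E'
from h import *
brk((296,217),(417,225),(290,386),(411,391))
spoke((652,250),(397,582))
E
```

```text
front -2.924208381957385 56.66340058248378 wall -1.4925622277923054 55.147424263598104 axis -2.2238592032766835 79.4734560736336
spoke 8.48349474660148 139.32165214709914
spoke 8.239468552921977 137.9413893349762
```

```bash
python3 -m inch '[[0,-0.004,0,0,0],[0,-0.005,0,0,0],[0,-0.004,0,0,0],[0,-0.003,0,0,0],[0,0,0,0,0]]'
```

```text
time_s: 5.2
eef_pos: [568.4, 72.8, 28.9]
ee_rot: [-0.006, 0.708, -0.707, 0.003]
force: [-0.5, 0.4, 0.2]
grip_width: 0.003
```

```bash
python3 -m inch '[[0,-0.002,0,0,0],[0,-0.002,0,0,0],[0,-0.001,0,0,0],[0,0,0,0,0],[0,0,0,0,0]]'
python3 -m inch '[[-0.004,0.006,0,0,0],[-0.006,0.008,0,0,0],[-0.01,0.01,0,0,0],[-0.012,0.008,-0.005,0,0],[-0.02,0,-0.01,0,0]]'
python3 -m inch '[[-0.025,0,-0.01,0,0],[-0.03,0,-0.01,0,0],[-0.03,0,0,0,0],[-0.03,0.005,0,0,0],[-0.02,0,0,0,0]]'
python3 - <<'E'
from h import *
cv2.imwrite("pics/top3.png",cv2.resize(capture("top")[185:305,270:410],None,fx=5,fy=5,interpolation=cv2.INTER_CUBIC))
E
```

```text
time_s: 5.62
eef_pos: [573.8, 72.8, 28.9]
ee_rot: [-0.006, 0.708, -0.707, 0.003]
force: [-0.8, 1.5, -0.4]
grip_width: -0.0
time_s: 6.03
eef_pos: [537.9, 124.9, 42.9]
ee_rot: [0.005, -0.706, 0.708, -0.002]
force: [-0.2, -1.1, 0.6]
grip_width: -0.003
time_s: 6.45
eef_pos: [529.4, 268.9, 69.4]
ee_rot: [0.007, -0.706, 0.708, -0.004]
force: [0.7, 0.8, 0.0]
grip_width: 0.001
```

View pics/top3.png

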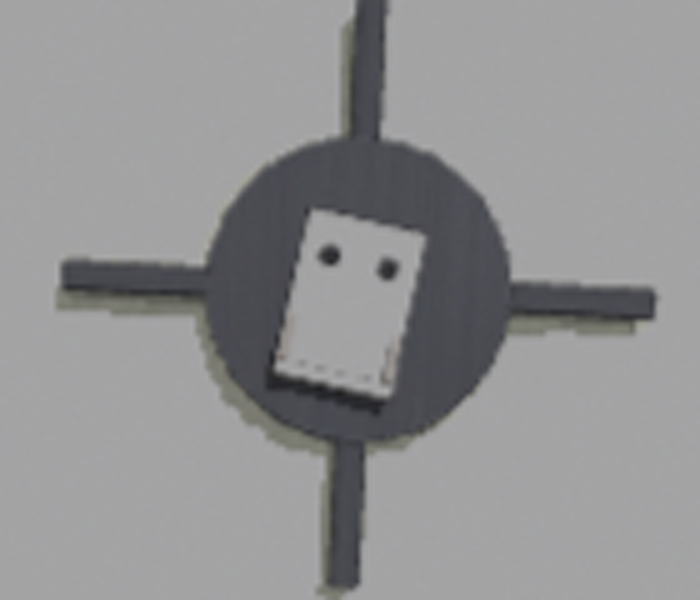

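Spokes are square to the picture and the bracket's front edge runs from (312,209) to (428,234). I'll fit its edges at sub-pixel level for a better angle.

```bash
python3 - <<'E'
from h import *
brk((312,209),(428,234),(275,375),(391,399))
spoke((653,303),(344,584),(64,274))
im=capture("top");g=cv2.resize(cv2.cvtColor(im,cv2.COLOR_BGR2GRAY)[185:305,270:410],None,fx=5,fy=5,interpolation=cv2.INTER_CUBIC).astype(float)
# sub-pixel edges: crossing of grey 110 along lines
def edge(P,Q,out,z):
    pts=[]
    for s in np.linspace(.15,.85,15):
        c=np.array(P)+s*(np.array(Q)-P);o=np.array(out)/np.linalg.norm(out)
        k=np.arange(-15,15,.25);v=cv2.remap(g.astype(np.float32),np.float32([[c[0]+o[0]*t for t in k]]),np.float32([[c[1]+o[1]*t for t in k]]),cv2.INTER_LINEAR)[0]
        i=np.argmin(np.gradient(cv2.GaussianBlur(v[None],(0,0),4)[0]));pts.append(ray("top",f(*(c+o*k[i])),z)[:2])
    vx,vy,_,_=cv2.fitLine(np.float32(pts),cv2.DIST_HUBER,0,.01,.01).ravel();return np.degrees(np.arctan2(vy,vx))
print("front",edge((312,209),(428,234),(25,-116),52),"left",edge((312,209),(290,310),(-1,-.2),52),"right",edge((428,234),(407,330),(1,.2),52))
E
```

```text
front -11.343708068248375 55.42864302277524 wall -10.8221270184536 53.92374712743104 axis -12.446675840566652 80.60833665022072
spoke 88.18401256616848 138.46587710369573
spoke 87.95577777497385 137.90985737011414
spoke 87.91233341254785 138.25254440769842
front 77.37863 left -12.31926 right -12.008721
```

Three fits put the bracket at about -12.3° and the scanner at -12.6°, so it is square. Next the button, at (527,272).

```bash
python3 -m inch '[[-0.003,0.003,0.01,0,0],[0,0,0.015,0,0],[0,0,0.01,0,0],[0,0,0.003,0,0],[0,0,0,0,0]]'
```

```text
time_s: 6.97
eef_pos: [524.8, 272.3, 28.7]
ee_rot: [0.007, -0.707, 0.707, -0.004]
force: [-0.7, -0.8, 0.9]
grip_width: -0.0
```

```bash
python3 -m inch '[[0,-0.001,0.005,0,0],[0,0,0.004,0,0],[0,0,0.003,0,0],[0,0,0.003,0,0],[0,0,0.002,0,0]]'
```

```text
time_s: 7.38
eef_pos: [526.6, 272.0, 15.7]
ee_rot: [0.008, -0.706, 0.708, -0.004]
force: [-13.1, -4.2, 28.8]
grip_width: -0.005
```

```bash
python3 -m inch '[[0,0,0,0,0],[0,0,0,0,0],[0,0,0,0,0],[0,0,0,0,0],[0,0,0,0,0]]'; python3 - <<'E'
from h import *
im=capture("side");cv2.imwrite("pics/b.png",cv2.resize(im[150:250,240:360],None,fx=5,fy=5,interpolation=cv2.INTER_CUBIC))
E
```

```text
time_s: 7.8
eef_pos: [526.7, 271.9, 18.4]
ee_rot: [0.008, -0.706, 0.708, -0.004]
force: [-2.8, 0.1, 3.4]
grip_width: 0.003
```

View pics/b.png

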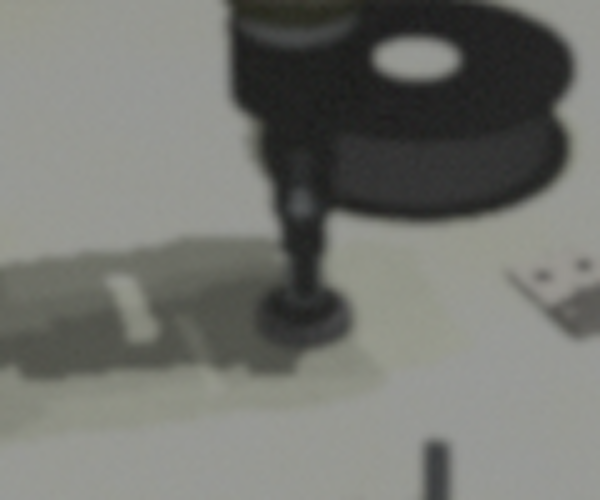

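The fingers are centred on the button. The force was 29 N at z 15.7 and 3.4 N at 18.4, so the button very likely hit its stop. I'll press again slowly to confirm, then release.

```bash
python3 -m inch '[[0,0,0.001,0,0],[0,0,0.0015,0,0],[0,0,0.0015,0,0],[0,0,0.0015,0,0],[0,0,0.0015,0,0]]'; python3 -m inch '[[0,0,0.0015,0,0],[0,0,0.002,0,0],[0,0,0.002,0,0],[0,0,0.002,0,0],[0,0,0.002,0,0]]'
```

```text
time_s: 8.27
eef_pos: [526.8, 272.0, 15.8]
ee_rot: [0.008, -0.706, 0.708, -0.004]
force: [-10.3, -3.1, 20.1]
grip_width: 0.007
time_s: 8.68
eef_pos: [526.8, 272.0, 15.7]
ee_rot: [0.007, -0.707, 0.707, -0.005]
force: [-11.2, -3.6, 24.3]
grip_width: 0.003
```

The reading stops at 15.7 mm with 20–29 N, so this is a hard stop. I'll release in small steps: if the travel was the full 6 mm, contact should be lost near 21.7.

```bash
for i in 1; do :; done
python3 -m inch '[[0,0,-0.0005,0,0],[0,0,-0.001,0,0],[0,0,-0.001,0,0],[0,0,0,0,0],[0,0,0,0,0]]'
python3 -m inch '[[0,0,-0.001,0,0],[0,0,0,0,0],[0,0,0,0,0],[0,0,0,0,0],[0,0,0,0,0]]'
python3 -m inch '[[0,0,-0.001,0,0],[0,0,0,0,0],[0,0,0,0,0],[0,0,0,0,0],[0,0,0,0,0]]'
python3 -m inch '[[0,0,-0.001,0,0],[0,0,-0.001,0,0],[0,0,0,0,0],[0,0,0,0,0],[0,0,0,0,0]]'
python3 -m inch '[[0,0,-0.002,0,0],[0,0,-0.001,0,0],[0,0,0,0,0],[0,0,0,0,0],[0,0,0,0,0]]'
```

```text
time_s: 9.1
eef_pos: [526.9, 272.0, 19.1]
ee_rot: [-0.007, 0.707, -0.707, 0.005]
force: [-1.7, -0.0, 3.1]
grip_width: 0.0
time_s: 9.52
eef_pos: [526.9, 272.0, 19.3]
ee_rot: [0.007, -0.707, 0.707, -0.005]
force: [-1.7, 1.0, 3.3]
grip_width: -0.002
time_s: 9.93
eef_pos: [527.0, 271.9, 20.3]
ee_rot: [0.007, -0.707, 0.707, -0.005]
force: [-0.9, 0.4, 2.5]
grip_width: -0.001
time_s: 10.35
eef_pos: [527.2, 271.8, 22.2]
ee_rot: [0.008, -0.707, 0.707, -0.005]
force: [0.3, 0.5, 1.2]
grip_width: -0.001
time_s: 10.77
eef_pos: [527.3, 271.6, 25.2]
ee_rot: [0.008, -0.707, 0.707, -0.005]
force: [-1.0, 0.4, -0.8]
grip_width: -0.003
```

The force faded out at about 22 mm, so the button went through its full 6 mm. Now I'll retreat and take a final look.

```bash
python3 -m inch '[[0,0,-0.01,0,0],[0,0,-0.02,0,0],[0,0,-0.03,0,0],[0,0,-0.03,0,0],[0,0,-0.01,0,0]]'
python3 -m inch '[[0,0,0,0,0],[0,0,0,0,0],[0,0,0,0,0],[0,0,0,0,0],[0,0,0,0,0]]'
python3 - <<'E'
from h import *
cv2.imwrite("pics/top4.png",capture("top"))
a,b=cv2.imread("pics/top0.png"),cv2.imread("pics/top4.png")
d=cv2.absdiff(a,b).max(2)
for n,(x,y) in dict(jar=(449,292),glue=(454,207),scraper=(470,332),caliper=(512,230),scanner=(368,135),spare=(198,200),spool=(116,235)).items():print(n,d[y-25:y+25,x-25:x+25].max(),(d[y-25:y+25,x-25:x+25]>40).sum())
E
```

```text
time_s: 11.18
eef_pos: [523.7, 270.7, 128.3]
ee_rot: [0.005, -0.707, 0.707, -0.004]
force: [0.2, 0.0, 0.0]
grip_width: 0.005
time_s: 11.6
eef_pos: [524.0, 270.8, 130.6]
ee_rot: [0.006, -0.707, 0.707, -0.005]
force: [0.3, 0.1, 0.1]
grip_width: -0.005
jar 6 0
glue 6 0
scraper 16 0
caliper 7 0
scanner 7 0
spare 6 0
spool 106 109
```

View pics/top4.png

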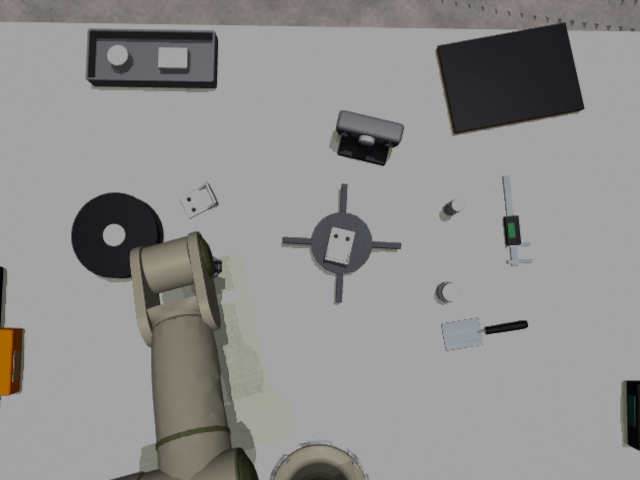

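The bracket at (340,245) faces the scanner at (368,138), and the bystanders haven't moved. The spool pixels that changed are the arm covering its lower right edge.

```bash
python3 -c "from rig import finish_job;print(finish_job())"
```

```text
the job is handed in; nothing more can be done
None
```

The bracket now faces the scanner, the scan button was pressed fully down and let go, and the job is handed in at about 12 s of robot time.

- **Turntable:** I pushed one spoke clockwise by about 72° with the shut fingers and backed off. The bracket did not slip during the push. Edge fits afterwards gave a facing of -12.0° to -12.6°, against about -12.6° for the scanner. The hand-picked corners were looser, at -10.8° to -12.4°, and one early reading of the scanner's bar gave -14.8°.
- **Button:** It reached a hard stop at 20–29 N. On release the force faded out over about 6 mm, which is the full travel. The stop read z = 15.7 mm where I expected 12 mm, so I take the shut fingertips to reach about 4 mm past the reported tool point. After the first press I let the button rise partway, pressed it to the stop a second time to confirm, and then let go fully.
- **Rest of the bench:** Before and after pictures show the jar, glue, scraper, caliper, scanner and spare bracket unchanged. The arm partly hid the spool in the last picture, but nothing came near it. The gripper ended clear of everything, about 130 mm above the bench.

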